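Load the preheating track and wind its timer

TASK

Take the reel of solder off the preheating track and put it in the small empty tray beside the track. Then slide every carrier plate waiting on the cork board over the step and into the track, keeping it level and never lifting it more than about a centimetre off the surface, until all of them lie flat on the track bed, fully inside the mouth. Last, wind the timer's key clockwise to its stop; leave the bottle, multimeter and circuit board alone.

Things in the scene. Friction and masses are not known exactly. Their poses are not given: they have to be found in the camera images.
- station: Fixed preheating station: a cork half (y below 0) and a track half (y above 0). Origin at table height on the line between them; y runs along the slide direction, cork to track. Cork: x -0.125 to 0.125, y -0.262 to 0, surface 18 mm above the table, with a wooden rim 12 mm above the cork all round except at the track mouth. Step of 5 mm DOWN from the cork to the track bed at y = 0.
- track_end (a point): Middle of the end stop's face at bed height (station frame x 0.04, y 0.262, z 0.013). The track is a straight metal channel from the mouth to here: 262 mm long, 100 mm wide inside, bed 13 mm above the table; four plates fit end to end with 22 mm to spare. Beyond it is a control box 45 mm high.
- lip (a point): On the top edge of one side rail, half-way along the track. Both rails have lips that overhang the channel by 12 mm; lip underside 15 mm above the bed (10 mm above cork level), top 18 mm above the bed; gap between the lips 76 mm, so the plates can only enter through the mouth.
- mouth (a point): Middle of the track's open mouth (station frame x 0.04, y 0), at cork surface height, on the edge of the step; y points into the track.
- reel_c (a point): Centre (half-way up) of the reel of solder: black flanges and silvery winding, 56 mm across, 40 mm tall, 0.15 kg. It starts standing on the track bed.
- tray: Fixed small red open parts tray, 115 x 115 mm outside, 28 mm high, walls and floor 4 mm thick; origin under its centre on the table.
- key_grip (a point): Middle of the winding key on the round white clockwork timer (72 mm across, 40 mm tall, fixed). The key is an upright steel bar 50 mm long (its x axis), 10 mm thick (y), 32 mm tall, turning about the vertical. This point is on its axis, 70 mm above the table, 14 mm below the key's top, 18 mm above its lower edge, and turns with the key.
- key (a joint): How far the key is wound, rad: grows as the key is turned clockwise seen from above; 5.5 is its stop (fully wound). Starts partly run down, between 0 and 0.8. It stays where it is left between turns; turning needs about 0.12 to 0.2 N m.
- flux: Bystander: small amber bottle on the table, 75 mm tall.
- meter: Bystander: orange multimeter lying flat, 80 x 150 x 32 mm.
- board: Bystander: green circuit board lying flat, 90 x 120 mm.
- plate0_c (a point): Carrier plate (may be absent): aluminium, clipped corners, 90 (x) by 60 (y) by 5 mm, 0.12 kg, with an upright black grip block in its middle, 12 (x) by 34 mm (y), rising to 56 mm above the plate's underside. This point is inside the block, 28 mm above the underside. It starts on the cork, y roughly along the slide direction; it fits the track that way round or half a turn round.
- plate1_c (a point): Carrier plate (may be absent): aluminium, clipped corners, 90 (x) by 60 (y) by 5 mm, 0.12 kg, with an upright black grip block in its middle, 12 (x) by 34 mm (y), rising to 56 mm above the plate's underside. This point is inside the block, 28 mm above the underside. It starts on the cork, y roughly along the slide direction; it fits the track that way round or half a turn round.
- plate2_c (a point): Carrier plate (may be absent): aluminium, clipped corners, 90 (x) by 60 (y) by 5 mm, 0.12 kg, with an upright black grip block in its middle, 12 (x) by 34 mm (y), rising to 56 mm above the plate's underside. This point is inside the block, 28 mm above the underside. It starts on the cork, y roughly along the slide direction; it fits the track that way round or half a turn round.
- plate3_c (a point): Carrier plate (may be absent): aluminium, clipped corners, 90 (x) by 60 (y) by 5 mm, 0.12 kg, with an upright black grip block in its middle, 12 (x) by 34 mm (y), rising to 56 mm above the plate's underside. This point is inside the block, 28 mm above the underside. It starts on the cork, y roughly along the slide direction; it fits the track that way round or half a turn round.
Things that resemble listed ones, but are neither listed nor needed, are in the scene too. Of the things that look like the tray, take the one that is farthest to the robot's right at the start. Leave any yellow look-alike of the part that bears reel_c alone.

How it is judged:
By the outcome, as a careful person would: the job done as asked, in the order asked, and still so for the second after the job is handed in, with the robot touching nothing.
Of plate0, plate1, plate2, plate3 only 2 to 4 are there at a start; the rules pass over those that are not, and their reading is None.
At some moment in a run one of plate0, plate1, plate2, plate3 may be knocked a few centimetres aside while the robot is not near it.
Once in a run the grip may slacken for a moment while it holds something.
It also fails if it takes over 210 s, if anything falls off the work surface, if the arm or the gripper's body presses on something with over 40 N, if the wrist force passes 120 N, or if a joint passes its speed limit or range.

ROBOT

A 6-joint arm with a two-finger parallel gripper is mounted at the origin on the work surface. World frame = base frame: x ahead of the robot, y to its left, z up, the work surface at z = 0. Lengths are in mm, angles in rad, forces in N, time in s.
With the tool pointing down it reaches from about 300 to 850 mm from the base axis. Payload 5.4 kg.
Tool frame: the origin (TCP) lies at the very end of the fingers, on their centre line; the grasp point (between the pads) lies grip_depth behind it (grip_depth is the distance from the TCP to the grasp point, in mm); z points along the fingers, y is the direction in which the jaws open and shut (so a half turn about z gives the same grasp; the last joint's range is limited). The gripper opens to 85 mm and grips with 20 to 120 N. Pads are 22 mm wide; open, the fingers measure 114 mm over their backs; the gripper's body (76 mm by 85 mm) begins 54 mm behind the grasp point. The pads swing forward as they close: fully open they stand 13 mm farther back than shut.
Start: joints at [0.939, 0.158, 1.597, -0, 1.386, -0.21], TCP at [235.414, 524.582, 231.299] pointing down, gripper open.
Joint ranges: [-2.91, 2.91], [-0.94, 2.29], [0.18, 2.7], [-1.29, 4.43], [0.17, 2.64], [-3, 3]. Speed limits (rad/s): [2.57, 2.57, 3.14, 3.14, 3.14, 3.14].

INTERFACE

Orientations are given as a rotation vector (axis times angle).
In Python, from rig import * gives the robot as it stands.
- The arm moves only by the shell command python3 -m inch 'ROWS'. ROWS is JSON, a list of rows, each a list of 7 numbers: the turn, a rotation vector about the world's x, y, z as a fraction of full scale, then the shift along the world's x, y, z as a fraction of full scale, then the opening in per cent of the stroke, from 0 (shut) to 100 (fully open). In form: [[ax, ay, az, dx, dy, dz, jaw], ...]. A call has 1 to 8 rows; each row is the pose to reach, as a shift and turn from the pose commanded when the call began, turning the shorter way round; what a row does not reach only later rows make up. Full scale, the value 1, is 50 cm for a shift and 360 degrees for a turn. A row lasts 1/10 s, in which the tool goes at most 50 mm and 8.59 degrees, less where a joint would pass 70% of its speed; a pose out of reach is approached as far as the arm can. A call with a number of a shift or a turn outside -1 to 1 is refused whole. A call with a gripper value outside its range is refused whole. The fingers move at their own pace and stop on an object; the grip force is fixed at half the most. Time passes only in rows, so rows that repeat a pose let the fingers close. It gives the time, the measured TCP pose, the force and the opening at its end, in the units of the state.
- read_state(): the state, without advancing time (a new reading comes with each control period).
- get_image(name): name is "side" or "top" or "wrist"; returns a dict with "pixels" (480x640x3 uint8, red, green, blue), "fx", "fy", "cx", "cy" (pixels), "R" (3x3) and "t" (3): a world point X has camera coordinates R X + t. Camera axes: x right, y down, z forward; pixel columns grow to the right and rows downward; lengths in mm; the calibration is good to about 2 mm. A picture is of the moment at which its call begins. There is no depth.
- sign_off(): hands the job in, once; it reports no verdict.
The state is a dict: "t": time; "q": joint angles; "qd": joint speeds; "joint_efforts": joint torques, N m; "tcp_pos": TCP position; "eef_rot": TCP orientation; "contact_force": force on the tool from outside, world axes, zero at the start; "moment": the same for the moment, N m; "gripper_width": finger opening in mm.
Only numpy, scipy, OpenCV 4.12 (cv2) and the standard library are available. Lean on these libraries where they do the work, as an engineer would, in place of code of your own. Each camera call takes 0.05 s, during which the arm holds its last target. There are 200 camera calls.

## Working session

There is one attempt and no reset: what is moved stays moved. The work goes in short steps, Python scripts to look and compute and a shell command to move; the robot and the scene stay as the last step left them, time stands still between calls to the robot, and variables do not carry over. Pictures are saved under pics/ and viewed, about 12 in all and at most 16, crops included, and the job is handed in when it is done.

```bash
ls; mkdir -p pics
python3 - <<'E'
from rig import *
import cv2, numpy as np
s=read_state(); print(s)
ims=[]
for n in ("top","side","wrist"):
    g=get_image(n); np.savez('/tmp/'+n+'0.npz',**g)
    cv2.imwrite(f'pics/{n}0.png',g['pixels'][:,:,::-1]); print(n,g['fx'],g['cx'],g['cy'],np.round(g['R'],3).tolist(),np.round(g['t'],1))
E
```

```text
pics
{'t': 0.0, 'q': array([ 9.38920620e-01,  1.59038380e-01,  1.59826606e+00, -1.91674814e-05,
        1.38618091e+00, -2.10072580e-01]), 'qd': array([-2.16349144e-03,  2.28711584e-03, -6.38822467e-04,  4.57200505e-04,
       -4.23458001e-04,  4.92600920e-05]), 'joint_efforts': array([-6.71550060e-04, -3.96001267e+01, -3.31425512e+01, -3.29956347e-04,
        8.45439790e-03,  7.10118547e-05]), 'tcp_pos': array([235.05116898, 524.09562212, 230.30594593]), 'eef_rot': array([-6.57501950e-01, -3.07124356e+00,  2.72490656e-03]), 'contact_force': array([ 0.58980009, -0.39993487,  0.26011844]), 'moment': array([ 0.02848571,  0.00262741, -0.01717627]), 'gripper_width': 85.2620055221935}
top 581.6369005141477 316.3716868799654 240.4626128009141 [[-0.025, -1.0, 0.008], [-0.997, 0.025, -0.073], [0.073, -0.01, -0.997]] [  28.9  558.2 1371.2]
side 576.571480548837 314.07902321708434 241.34650393231226 [[0.677, -0.736, -0.0], [-0.539, -0.495, -0.682], [0.502, 0.461, -0.732]] [-346.9  351.1 1126.4]
wrist 408.56210802291633 327.3333537675194 233.05653150557822 [[0.41, 0.912, -0.001], [0.873, -0.392, 0.292], [0.266, -0.12, -0.957]] [-573.7  -37.6  379.4]
```

View pics/top0.png

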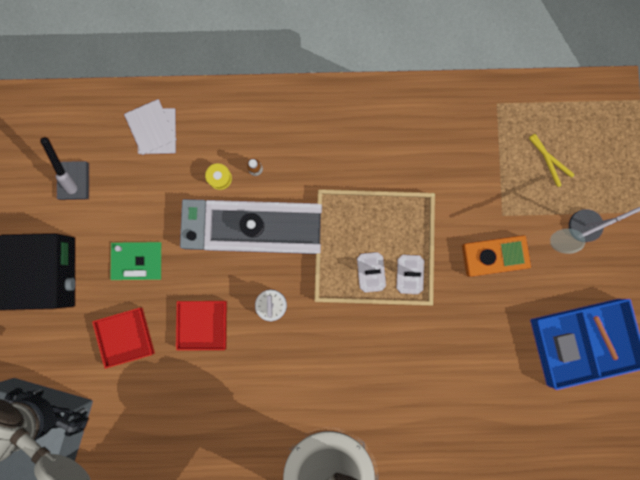

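View pics/side0.png

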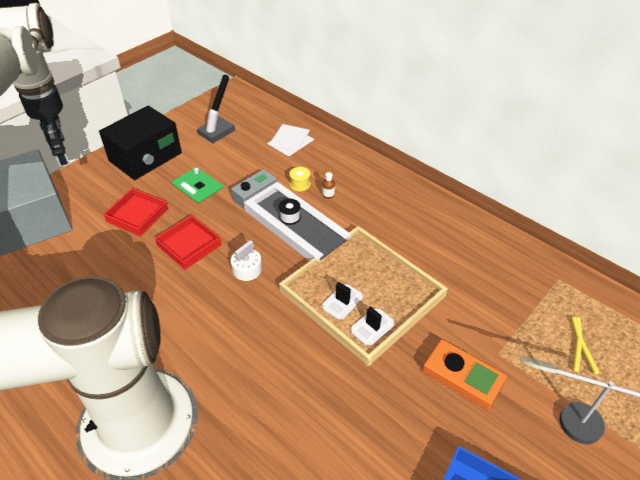

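```bash
cat > h.py <<'E'
import numpy as np, cv2
from rig import *
from scipy.spatial.transform import Rotation as Rn
def ray(g,uv,z):
    "pixel -> world point on plane z (mm)"
    uv=np.atleast_2d(np.asarray(uv,float)); R=g['R'];t=g['t']
    d=np.c_[(uv[:,0]-g['cx'])/g['fx'],(uv[:,1]-g['cy'])/g['fy'],np.ones(len(uv))]@R
    c=-R.T@t; return c+d*((z-c[2])/d[:,2])[:,None]
def proj(g,X):
    X=np.atleast_2d(X)@g['R'].T+g['t']; return np.c_[g['fx']*X[:,0]/X[:,2]+g['cx'],g['fy']*X[:,1]/X[:,2]+g['cy']]
def load(n): return {k:v for k,v in np.load(f'/tmp/{n}.npz').items()}
def shot(n,tag):
    g=get_image(n); np.savez(f'/tmp/{tag}.npz',**g); cv2.imwrite(f'pics/{tag}.png',g['pixels'][:,:,::-1]); return load(tag)
def blobs(mask,amin=20):
    n,l,s,c=cv2.connectedComponentsWithStats(mask.astype(np.uint8))
    return [(s[i,4],c[i],s[i,:4],(l==i)) for i in range(1,n) if s[i,4]>=amin]
def rect(m):
    c=max(cv2.findContours(m.astype(np.uint8),cv2.RETR_EXTERNAL,cv2.CHAIN_APPROX_NONE)[0],key=cv2.contourArea)
    return cv2.minAreaRect(c)
def st():
    s=read_state(); R=Rn.from_rotvec(s['eef_rot']).as_matrix()
    print('t %.1f tcp %s jaw-yaw %.1f tilt %.1f w %.1f F %s M %s q6 %.2f'%(s['t'],np.round(s['tcp_pos'],1),np.degrees(np.arctan2(R[1,1],R[0,1])),np.degrees(np.arccos(-R[2,2])),s['gripper_width'],np.round(s['contact_force'],1),np.round(s['moment'],2),s['q'][5])); return s
E
python3 - <<'E'
from h import *
g=load('top0'); p=g['pixels']; hsv=cv2.cvtColor(p,cv2.COLOR_RGB2HSV)
H,S,V=cv2.split(hsv)
print('red'); 
for a,c,b,m in blobs(((H<6)|(H>174))&(S>180)&(V>90),300):
    r=rect(m); print(a,np.round(c),r, ray(g,cv2.boxPoints(r),28).round(0)[:,:2].tolist())
print('dark V<60')
for a,c,b,m in blobs((V<55),25):
    if 180<c[0]<450 and 170<c[1]<310: r=rect(m); print(a,np.round(c,1),b,'z74',ray(g,c,74).round(1)[0,:2],'z53',ray(g,c,53).round(1)[0,:2],r)
print('white')
for a,c,b,m in blobs((S<50)&(V>150),40):
    if 160<c[0]<450 and 170<c[1]<320: r=rect(m); print(a,np.round(c,1),b,r,ray(g,r[0],23).round(1)[0,:2])
c=p[165:325,165:445]; cv2.imwrite('pics/crop0.png',cv2.resize(c[:,:,::-1],(784,448),interpolation=cv2.INTER_CUBIC))
E
```

```text
red
2449 [201. 325.] ((200.99998474121094, 324.9999694824219), (49.99999237060547, 47.99999237060547), -0.0) [[312.0, 350.0], [423.0, 349.0], [420.0, 232.0], [308.0, 233.0]]
2549 [123. 337.] ((122.72640991210938, 337.29248046875), (49.037715911865234, 52.88380813598633), 74.05460357666016) [[382.0, 550.0], [413.0, 431.0], [302.0, 400.0], [272.0, 518.0]]
dark V<60
330 [250.8 224.3] [239 213  25  24] z74 [595.8 165.5] z53 [598.  167.6] ((250.50003051757812, 224.00003051757812), (21.920310974121094, 21.920310974121094), 45.0)
61 [190.8 235.2] [187 231   9   9] z74 [574.  303.4] z53 [575.9 307.7] ((191.0, 235.0), (8.0, 8.0), 0.0)
35 [372.3 271.4] [366 270  14   4] z74 [ 480.6 -111.1] z53 [ 480.9 -113.3] ((372.4356689453125, 271.3564147949219), (2.388089418411255, 13.134490966796875), 84.2894058227539)
41 [412.3 273.7] [405 272  15   4] z74 [ 473.  -202.6] z53 [ 473.3 -206.3] ((412.0287170410156, 273.6844482421875), (14.123575210571289, 2.6255362033843994), 5.194429397583008)
white
45 [217. 175.] [214 172   7   7] ((217.0, 175.0), (6.0, 6.0), 90.0) [722.2 249.7]
2308 [258.5 226.6] [204 200 118  54] ((262.5885314941406, 226.57843017578125), (116.24967193603516, 50.06792449951172), 1.7357045412063599) [595.  142.6]
50 [250.6 224. ] [247 221   8   7] ((250.5, 224.0), (6.0, 7.0), 90.0) [601.9 171.3]
852 [371.2 272.2] [358 252  28  40] ((371.5979309082031, 271.6546325683594), (39.05059051513672, 26.200220108032227), 87.39744567871094) [ 480.9 -114.6]
858 [410.  274.1] [397 255  27  39] ((410.0, 274.0), (38.0, 26.0), 90.0) [ 473.  -205.9]
754 [270.7 305.3] [256 290  31  32] ((270.5000305175781, 305.5000305175781), (29.698484420776367, 31.11269760131836), 45.0) [407.  127.4]
```

View pics/crop0.png

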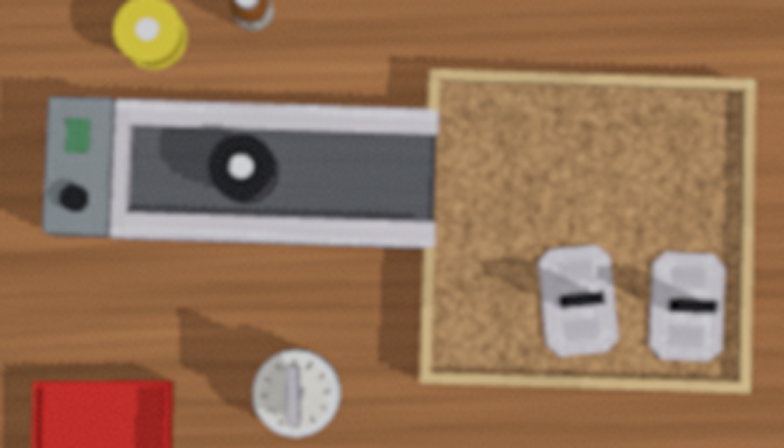

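Run:
```python
from h import *
import rig
print([n for n in dir(rig) if not n.startswith('_')], getattr(rig,'grip_depth',None))
s=st(); w=load('wrist0'); R=Rn.from_rotvec(s['eef_rot']).as_matrix()
print('tool axes',R.round(2).tolist()); c=-w['R'].T@w['t']; print('cam',c.round(), 'in tool',(R.T@(c-s['tcp_pos'])).round(), 'cam fwd in tool',(R.T@w['R'][2]).round(2))
g=load('top0')
f=lambda l:np.array(l)/2.8+165
o=ray(g,f([(430,70),(756,80),(751,392),(421,382)]),30); print('rim',o.round(1)[:,:2].tolist())
l=ray(g,f([(438,110),(434,246),(112,237),(116,99)]),31); print('lips',l.round(1)[:,:2].tolist())
for a,b in((o[1],o[0]),(o[2],o[3]),(l[0],l[3]),(l[1],l[2])): d=b-a; print('yaw y axis',np.degrees(np.arctan2(d[1],d[0])),np.linalg.norm(d))
k=ray(g,f([(293,363),(296,423)]),84);print('key',k.round(1)[:,:2].tolist(), 'timer',ray(g,f((296,393)),40).round(1)[0,:2])
```

```text
['IKError', 'get_image', 'grip_depth', 'read_state', 'sign_off'] 18.700000000000003
t 0.1 tcp [235.2 524.2 230.6] jaw-yaw 65.8 tilt 0.1 w 85.5 F [-0.6 -0.6 -0.6] M [-0.02  0.05  0.02] q6 -0.21
tool axes [[-0.91, 0.41, -0.0], [0.41, 0.91, -0.0], [0.0, -0.0, -1.0]]
cam [167. 554. 373.] in tool [  74.   -1. -143.] cam fwd in tool [-0.29  0.    0.96]
rim [[678.9, 6.6], [663.5, -271.8], [398.5, -256.9], [414.1, 21.0]]
lips [[644.2, 0.7], [528.3, 7.1], [542.7, 279.1], [660.2, 274.4]]
yaw y axis 86.8482024201161 278.8498840081293
yaw y axis 86.80142416494616 278.3278382798866
yaw y axis 86.63843702156228 274.1171791945132
yaw y axis 86.96583238431042 272.3651827734364
key [[433.7, 124.5], [385.4, 123.0]] timer [407.9 125.6]
```

```bash
python3 -m inch '[[0,0,0.0583,0.34,-0.36,0.04,100],[0,0,0.0583,0.34,-0.36,0.04,100],[0,0,0.0583,0.34,-0.36,0.04,100],[0,0,0.0583,0.34,-0.36,0.04,100],[0,0,0.0583,0.34,-0.36,0.04,100],[0,0,0.0583,0.34,-0.36,0.04,100],[0,0,0.0583,0.34,-0.36,0.04,100]]'; python3 -m inch '[[0,0,0,0.31,-0.37,0,100],[0,0,0,0.31,-0.37,0,100],[0,0,0,0.31,-0.37,0,100],[0,0,0,0.31,-0.37,0,100],[0,0,0,0.31,-0.37,0,100],[0,0,0,0.31,-0.37,0,100],[0,0,0,0.31,-0.37,0,100],[0,0,0,0.31,-0.37,0,100]]'
python3 - <<'E'
from h import *
s=st(); w=shot('wrist','w1'); print(proj(w,[[598,167.6,53]]))
E
```

```text
t: 0.85
tcp_pos: [406.2, 343.6, 251.2]
eef_rot: [-0.092, -3.14, -0.0]
contact_force: [-0.3, 0.7, -1.3]
gripper_width: 85.1
t: 1.65
tcp_pos: [559.3, 161.5, 251.0]
eef_rot: [-0.083, -3.139, -0.001]
contact_force: [-0.3, -0.3, 0.1]
gripper_width: 85.4
t 1.6 tcp [559.3 161.5 251. ] jaw-yaw 87.0 tilt 0.1 w 85.4 F [-0.3 -0.3  0.1] M [ 0.06 -0.02 -0.06] q6 -1.44
[[336.98644739 242.79679197]]
```

View pics/w1.png

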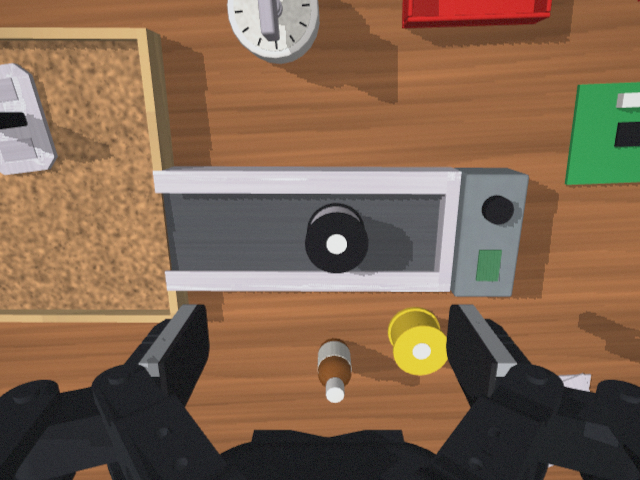

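Run:
```python
from h import *
w=load('w1'); p=w['pixels']; H,S,V=cv2.split(cv2.cvtColor(p,cv2.COLOR_RGB2HSV))
for a,c,b,m in blobs((S<40)&(V>180),60):
    if 320<c[0]<350 and 230<c[1]<260: print('hub',a,c,ray(w,c,53).round(1))
q=ray(w,[(156,192),(168,272),(439,272),(447,193)],28); print('lip inner',q.round(1)[:,:2].tolist())
q=ray(w,[(154,172),(165,290),(453,293),(461,172)],31); print('lip outer',q.round(1)[:,:2].tolist())
q=ray(w,[(150,36),(160,170),(177,300)],30); print('rim inner/outer?',q.round(1)[:,:2].tolist())
print('bottle',ray(w,[(335,395)],75).round(), 'yel',ray(w,[(422,352)],40).round(),'tray edge',ray(w,[(405,25),(549,17)],28).round())
```

```text
hub 307 [336.33224756 243.82410423] [[598.9 167.   53. ]]
lip inner [[548.9, 6.0], [627.1, 3.8], [641.2, 264.7], [564.1, 269.9]]
lip outer [[530.4, 8.6], [644.4, -0.9], [662.7, 278.0], [545.1, 280.9]]
rim inner/outer? [[420.9, 24.5], [529.1, 13.9], [656.1, 8.5]]
bottle [[739. 159.  75.]] yel [[721. 247.  40.]] tray edge [[424. 232.  28.]
 [424. 348.  28.]]
```

```bash
python3 -m inch '[[0,0,0,0.079,0.011,-0.05,100],[0,0,0,0.079,0.011,-0.13,100],[0,0,0,0.079,0.011,-0.23,100],[0,0,0,0.079,0.011,-0.32,100],[0,0,0,0.079,0.011,-0.40,100],[0,0,0,0.079,0.011,-0.44,100],[0,0,0,0.079,0.011,-0.462,100],[0,0,0,0.079,0.011,-0.462,100]]'; python3 -m inch '[[0,0,0,0,0,0,40],[0,0,0,0,0,0,40],[0,0,0,0,0,0,40],[0,0,0,0,0,0,40],[0,0,0,0,0,0,40],[0,0,0,0,0,0,40],[0,0,0,0,0,0,40],[0,0,0,0,0,0,40]]'
python3 - <<'E'
from h import *
s=st()
E
```

```text
t: 2.5
tcp_pos: [598.4, 166.1, 19.1]
eef_rot: [-0.085, -3.138, 0.0]
contact_force: [-0.1, 0.3, -0.1]
gripper_width: 85.5
t: 3.3
tcp_pos: [601.9, 165.5, 22.9]
eef_rot: [0.087, 3.136, 0.001]
contact_force: [-0.7, 1.6, 6.6]
gripper_width: 54.5
t 3.3 tcp [601.9 165.5  22.9] jaw-yaw 86.8 tilt 0.3 w 54.5 F [-0.7  1.6  6.6] M [ 0.1   0.1  -0.02] q6 -1.44
```

```bash
python3 -m inch '[[0,0,0,0,0,0.04,30],[0,0,0,0,0,0.1,30],[0,0,0,0,0,0.18,30],[0,0,0,0,0,0.22,30],[0,0,0,0,0,0.22,30]]'; python3 -m inch '[[0,0,0,-0.06,0.04,0,30],[0,0,0,-0.14,0.08,0,30],[0,0,0,-0.22,0.12,0,30],[0,0,0,-0.3,0.16,0,30],[0,0,0,-0.38,0.2,0,30],[0,0,0,-0.44,0.23,0,30],[0,0,0,-0.465,0.248,0,30],[0,0,0,-0.465,0.248,0,30]]'
python3 - <<'E'
from h import *
s=st(); shot('wrist','w2')
E
```

```text
t: 3.8
tcp_pos: [602.9, 165.3, 135.2]
eef_rot: [0.087, 3.132, 0.001]
contact_force: [0.9, -0.2, -1.1]
gripper_width: 54.2
t: 4.6
tcp_pos: [365.5, 289.5, 129.1]
eef_rot: [-0.083, -3.139, 0.001]
contact_force: [0.4, -1.0, -2.5]
gripper_width: 54.4
t 4.6 tcp [365.5 289.5 129.1] jaw-yaw 87.0 tilt 0.1 w 54.4 F [ 0.4 -1.  -2.5] M [ 0.   -0.08 -0.01] q6 -1.11
```

View pics/w2.png

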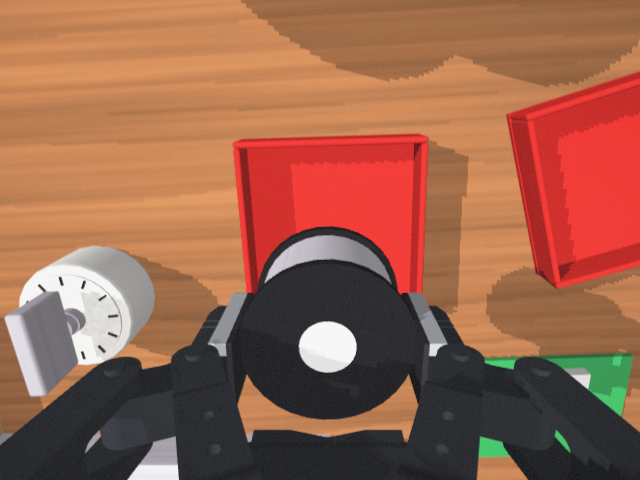

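```bash
python3 -m inch '[[0,0,0,0,0,-0.06,30],[0,0,0,0,0,-0.12,30],[0,0,0,0,0,-0.17,30],[0,0,0,0,0,-0.2,30],[0,0,0,0,0,-0.215,30],[0,0,0,0,0,-0.222,30],[0,0,0,0,0,-0.222,30]]'
python3 - <<'E'
from h import *
s=st()
E
```

```text
t: 5.35
tcp_pos: [368.2, 288.9, 19.4]
eef_rot: [0.088, 3.14, 0.0]
contact_force: [0.2, 1.4, -1.9]
gripper_width: 55.0
t 5.3 tcp [368.2 288.9  19.4] jaw-yaw 86.8 tilt 0.0 w 55.0 F [ 0.2  1.4 -1.9] M [-0.04  0.02 -0.01] q6 -1.11
```

Force still shows the weight; lower a bit more, then release partially and rise.

```bash
python3 -m inch '[[0,0,0,0,0,-0.006,30],[0,0,0,0,0,-0.008,30],[0,0,0,0,0,-0.008,30]]';  python3 -m inch '[[0,0,0,0,0,0,80],[0,0,0,0,0,0,80],[0,0,0,0,0,0,80],[0,0,0,0,0,0.05,80],[0,0,0,0,0,0.15,80],[0,0,0,0,0,0.25,80],[0,0,0,0,0,0.35,80],[0,0,0,0,0,0.42,80]]'; python3 -m inch '[[0,0,0,0,0,0.05,80]]'
python3 - <<'E'
from h import *
s=st(); w=shot('wrist','w3'); t=shot('top','t3')
cv2.imwrite('pics/t3c.png',cv2.resize(t['pixels'][165:365,80:445,::-1],None,fx=2,fy=2,interpolation=cv2.INTER_CUBIC))
E
```

```text
t: 5.65
tcp_pos: [367.7, 289.2, 15.6]
eef_rot: [0.087, 3.14, 0.0]
contact_force: [-0.2, 0.2, -1.4]
gripper_width: 54.8
t: 6.45
tcp_pos: [368.4, 289.5, 229.4]
eef_rot: [0.087, 3.136, 0.003]
contact_force: [0.2, 0.1, -0.1]
gripper_width: 68.5
t: 6.55
tcp_pos: [368.3, 289.5, 253.9]
eef_rot: [0.087, 3.136, 0.003]
contact_force: [0.4, -0.3, -0.8]
gripper_width: 68.4
t 6.5 tcp [368.3 289.5 253.9] jaw-yaw 86.8 tilt 0.3 w 68.4 F [ 0.4 -0.3 -0.8] M [0.03 0.   0.01] q6 -1.11
```

View pics/w3.png

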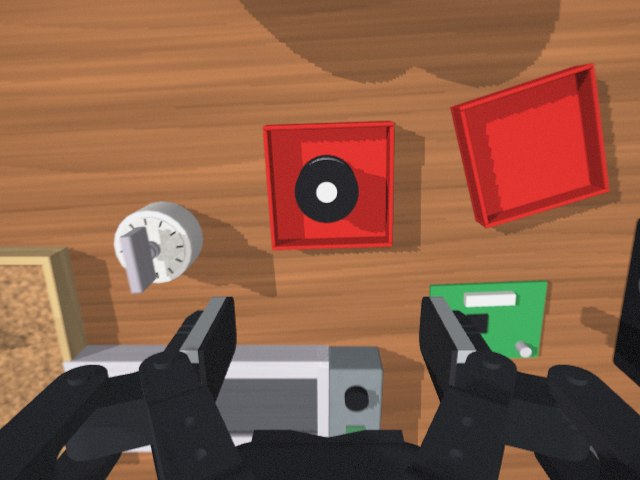

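```bash
python3 -m inch '[[0,0,-0.125,0.12,-0.36,0,100],[0,0,-0.125,0.12,-0.36,0,100],[0,0,-0.125,0.12,-0.36,0,100],[0,0,-0.125,0.12,-0.36,0,100],[0,0,-0.125,0.12,-0.36,0,100]]'; python3 -m inch '[[0,0,-0.125,0.1,-0.42,-0.04,100],[0,0,-0.125,0.1,-0.42,-0.04,100],[0,0,-0.125,0.1,-0.42,-0.04,100],[0,0,-0.125,0.1,-0.42,-0.04,100],[0,0,-0.125,0.1,-0.42,-0.04,100],[0,0,-0.125,0.1,-0.42,-0.04,100],[0,0,-0.125,0.1,-0.42,-0.04,100]]'
python3 - <<'E'
from h import *
s=st(); w=shot('wrist','w4')
p=w['pixels']; V=p.max(2)
for a,c,b,m in blobs(V<50,150):
    r=rect(m); print(a,c.round(1),b,r,ray(w,c,74).round(1)[0,:2])
E
```

```text
t: 7.15
tcp_pos: [428.0, 105.1, 249.0]
eef_rot: [-1.249, -2.882, 0.003]
contact_force: [-0.2, -0.0, -0.6]
gripper_width: 85.6
t: 7.85
tcp_pos: [476.7, -101.3, 228.7]
eef_rot: [-2.243, -2.196, 0.001]
contact_force: [0.7, 0.1, -0.5]
gripper_width: 84.8
t 7.8 tcp [ 476.7 -101.3  228.7] jaw-yaw -1.2 tilt 0.2 w 84.8 F [ 0.7  0.1 -0.5] M [-0.02  0.03 -0.04] q6 -0.44
752 [332.2 221.4] [324 194  18  55] ((332.2178039550781, 221.17822265625), (53.53300094604492, 14.527543067932129), 84.2894058227539) [ 479.8 -108.7]
780 [326.1 323.1] [319 293  15  60] ((326.1933898925781, 322.5518493652344), (13.37866497039795, 59.46556091308594), 2.4895529747009277) [ 473.1 -194.6]
50443 [305.1 424.3] [  0 305 640 175] ((319.49993896484375, 391.99993896484375), (638.9998779296875, 173.99996948242188), 0.0) [ 452.2 -294.8]
```

View pics/w4.png

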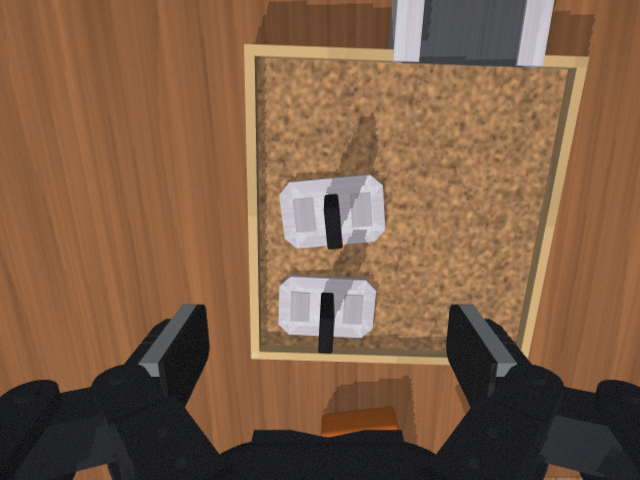

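```bash
cat >> h.py <<'E'
def plates(w,z=23,show=True):
    "plate outline centres (world xy) and long-side yaw (deg in -90..90) from low-saturation bright blobs"
    H,S,V=cv2.split(cv2.cvtColor(w['pixels'],cv2.COLOR_RGB2HSV))
    m=cv2.morphologyEx(((S<60)&(V>95)).astype(np.uint8),cv2.MORPH_CLOSE,np.ones((17,17)))
    out=[]
    for a,c,b,mm in blobs(m,2000):
        cs=max(cv2.findContours(mm.astype(np.uint8),cv2.RETR_EXTERNAL,cv2.CHAIN_APPROX_NONE)[0],key=cv2.contourArea)[:,0]
        P=ray(w,cs,z)[:,:2].astype(np.float32); (cx,cy),(A,B),ang=cv2.minAreaRect(P)
        if A<B: A,B,ang=B,A,ang+90
        out.append((cx,cy,(ang+90)%180-90,A,B)); print('blob',a,c.round(0),'centre %.1f %.1f yaw %.1f size %.0f x %.0f'%out[-1])
    return out
def world2st(xy,o=(546.1,5.5),yaw=-3.2):
    y=np.radians(yaw); return (np.asarray(xy)-o)@np.array([[np.cos(y),-np.sin(y)],[np.sin(y),np.cos(y)]])
E
python3 - <<'E'
from h import *
w=load('w4')
for p in plates(w): print(world2st(p[:2]))
# block top edges of plate A and B
print(ray(w,[(331.5,196),(326.5,295)],74).round(1))
# station: rim outer corners (z30), lips mouth corners
print(ray(w,[(245,46),(586,57),(527,365),(251,360)],30).round(1)[:,:2].tolist())
print('lips z31',ray(w,[(394,61),(547,66)],31).round(1)[:,:2].tolist(),'inner z28',ray(w,[(419,63),(517,65)],28).round(1)[:,:2].tolist())
E
```

```text
blob 6705 [332. 211.] centre 480.3 -113.9 yaw 4.1 size 90 x 61
blob 5533 [326. 306.] centre 472.7 -206.0 yaw -4.3 size 90 x 63
[ -59.05792577 -122.93744166]
[ -61.47026056 -215.21911877]
[[ 479.6  -89.3   74. ]
 [ 474.1 -169.5   74. ]]
[[415.6, 20.2], [678.3, 6.5], [665.8, -268.7], [399.0, -257.6]]
lips z31 [[530.1, 6.9], [648.6, 0.6]] inner z28 [[550.0, 5.3], [626.6, 2.1]]
```

```bash
python3 -m inch '[[0,0,0.0147,0.007,-0.025,-0.07,100],[0,0,0.0147,0.007,-0.025,-0.15,100],[0,0,0.0147,0.007,-0.025,-0.24,100],[0,0,0.0147,0.007,-0.025,-0.31,100],[0,0,0.0147,0.007,-0.025,-0.35,100],[0,0,0.0147,0.007,-0.025,-0.369,100],[0,0,0.0147,0.007,-0.025,-0.369,100]]'; python3 -m inch '[[0,0,0,0,0,0,0],[0,0,0,0,0,0,0],[0,0,0,0,0,0,0],[0,0,0,0,0,0,0],[0,0,0,0,0,0,0],[0,0,0,0,0,0,0],[0,0,0,0,0,0,0],[0,0,0,0,0,0,0]]'
python3 - <<'E'
from h import *
s=st()
E
```

```text
t: 8.6
tcp_pos: [479.9, -112.4, 44.6]
eef_rot: [-2.136, -2.3, 0.001]
contact_force: [1.0, -0.3, 0.4]
gripper_width: 85.2
t: 9.4
tcp_pos: [481.4, -113.7, 46.4]
eef_rot: [2.139, 2.299, 0.0]
contact_force: [0.0, 0.6, 5.2]
gripper_width: 11.1
t 9.4 tcp [ 481.4 -113.7   46.4] jaw-yaw 4.1 tilt 0.1 w 11.1 F [0.  0.6 5.2] M [0.01 0.08 0.05] q6 -0.55
```

```bash
python3 -m inch '[[0,0,0,0,0,0.004,0],[0,0,0,0,0,0.007,0],[0,0,0,0,0,0.007,0]]'; python3 -m inch '[[0,0,-0.005,0.04,0.03,0,0],[0,0,-0.0101,0.08,0.06,0,0],[0,0,-0.015,0.12,0.09,0,0],[0,0,-0.0203,0.17,0.12,0,0],[0,0,-0.0203,0.2,0.14,0,0],[0,0,-0.0203,0.208,0.145,0,0],[0,0,-0.0203,0.208,0.145,0,0]]'
python3 - <<'E'
from h import *
s=st(); w=shot('wrist','w5'); plates(w)
E
```

```text
t: 9.7
tcp_pos: [480.5, -113.2, 49.0]
eef_rot: [-2.139, -2.3, 0.0]
contact_force: [0.9, -0.2, -0.6]
gripper_width: 10.8
t: 10.4
tcp_pos: [584.6, -40.7, 48.8]
eef_rot: [-2.28, -2.16, 0.001]
contact_force: [-0.8, 0.3, -1.9]
gripper_width: 10.7
t 10.4 tcp [584.6 -40.7  48.8] jaw-yaw -3.1 tilt 0.1 w 10.7 F [-0.8  0.3 -1.9] M [ 0.   -0.02  0.06] q6 -0.22
blob 25640 [259.  87.] centre 564.7 38.2 yaw -3.1 size 75 x 69
blob 10443 [455.  91.] centre 637.8 34.0 yaw 86.8 size 69 x 24
blob 20397 [327. 273.] centre 584.3 -42.5 yaw -3.1 size 92 x 64
```

View pics/w5.png

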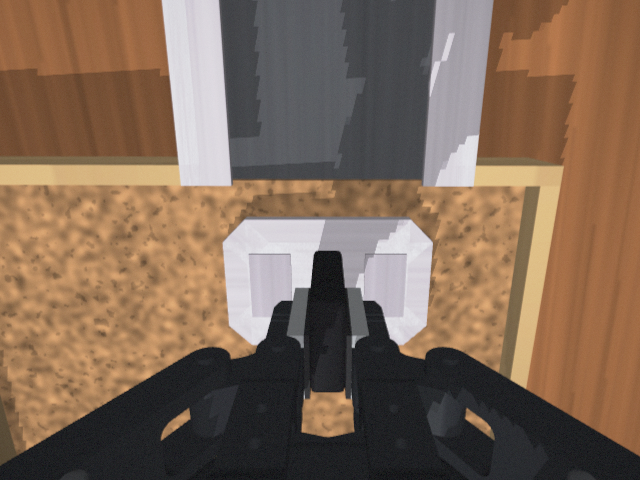

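```bash
python3 -m inch '[[0,0,0,0.0011,0.02,-0.002,0],[0,0,0,0.0022,0.04,-0.002,0],[0,0,0,0.0033,0.06,-0.002,0],[0,0,0,0.0045,0.08,-0.002,0],[0,0,0,0.0056,0.1,-0.002,0],[0,0,0,0.0067,0.12,-0.002,0],[0,0,0,0.0089,0.16,-0.002,0],[0,0,0,0.0089,0.16,-0.002,0]]'
python3 - <<'E'
from h import *
s=st(); w=shot('wrist','w6'); plates(w)
E
```

```text
t: 11.25
tcp_pos: [589.2, 41.4, 48.3]
eef_rot: [-2.279, -2.161, -0.001]
contact_force: [0.1, -0.3, -1.5]
gripper_width: 11.2
t 11.2 tcp [589.2  41.4  48.3] jaw-yaw -3.0 tilt 0.0 w 11.2 F [ 0.1 -0.3 -1.5] M [-0.05  0.02  0.04] q6 -0.08
blob 55128 [328. 202.] centre 590.8 77.5 yaw 86.8 size 152 x 122
blob 16093 [303.  88.] centre 586.1 120.0 yaw 85.9 size 68 x 41
```

```bash
python3 -m inch '[[0,0,0,0.0022,0.04,0,0],[0,0,0,0.0056,0.1,-0.003,0],[0,0,0,0.01,0.18,-0.006,0],[0,0,0,0.0145,0.26,-0.008,0],[0,0,0,0.0178,0.32,-0.009,0],[0,0,0,0.0192,0.345,-0.01,0],[0,0,0,0.0192,0.345,-0.011,0],[0,0,0,0.0192,0.345,-0.013,0]]'
python3 - <<'E'
from h import *
s=st(); w=shot('wrist','w7')
E
```

```text
t: 12.1
tcp_pos: [599.1, 210.4, 41.7]
eef_rot: [2.282, 2.158, -0.001]
contact_force: [-0.7, -0.7, -2.3]
gripper_width: 10.8
t 12.1 tcp [599.1 210.4  41.7] jaw-yaw -3.2 tilt 0.0 w 10.8 F [-0.7 -0.7 -2.3] M [-0.02 -0.04  0.01] q6 0.20
```

View pics/w7.png

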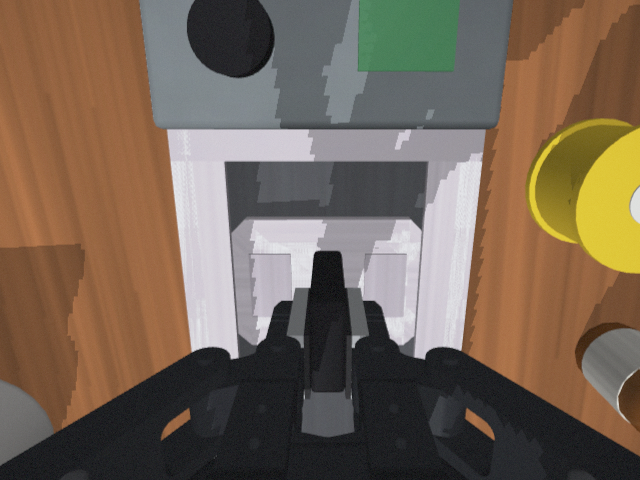

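```bash
python3 -m inch '[[0,0,0,0,0,-0.002,0],[0,0,0,0,0,-0.003,0],[0,0,0,0,0,-0.003,0]]'; python3 -m inch '[[0,0,0,0,0,0,50],[0,0,0,0,0,0,50],[0,0,0,0,0,0,50],[0,0,0,0,0,0,50],[0,0,0,0,0,0.05,50],[0,0,0,0,0,0.15,50],[0,0,0,0,0,0.25,50],[0,0,0,0,0,0.35,50]]'
python3 - <<'E'
from h import *
s=st(); w=shot('wrist','w8')
V=w['pixels'].max(2)
for a,c,b,m in blobs(V<45,300): print(a,c.round(),b,ray(w,c,69).round(1)[0,:2])
plates(w,18)
E
```

```text
t: 12.45
tcp_pos: [599.0, 210.0, 41.4]
eef_rot: [2.283, 2.157, -0.002]
contact_force: [-4.1, -2.5, 7.0]
gripper_width: 11.0
t: 13.25
tcp_pos: [598.6, 211.5, 217.0]
eef_rot: [-2.282, -2.159, 0.0]
contact_force: [1.5, 1.0, 0.1]
gripper_width: 42.4
t 13.2 tcp [598.6 211.5 217. ] jaw-yaw -3.2 tilt 0.0 w 42.4 F [1.5 1.  0.1] M [ 0.01 -0.05  0.02] q6 0.20
537 [287.  79.] [271  61  34  35] [576.8 305.7]
2091 [ 20. 124.] [ 0 83 44 77] [391.  286.7]
754 [328. 211.] [321 185  15  53] [599.  213.5]
51422 [319. 423.] [  0 291 640 189] [580.4  25.2]
1281 [393. 338.] [383 291  24 108] [645.6 105.2]
blob 50206 [327. 220.] centre 595.4 161.7 yaw 86.8 size 351 x 182
blob 7403 [115. 309.] centre 390.8 111.0 yaw 48.1 size 132 x 76
```

```bash
python3 -m inch '[[0,0,0,-0.25,-0.68,0.02,100],[0,0,0,-0.25,-0.68,0.02,100],[0,0,0,-0.25,-0.68,0.02,100],[0,0,0,-0.25,-0.68,0.02,100],[0,0,0,-0.25,-0.68,0.02,100],[0,0,0,-0.25,-0.68,0.02,100],[0,0,0,-0.25,-0.68,0.02,100],[0,0,0,-0.25,-0.68,0.02,100]]'; python3 -m inch '[[0,0,0,0,0,0,100],[0,0,0,0,0,0,100]]'
python3 - <<'E'
from h import *
s=st(); w=shot('wrist','w9'); plates(w)
cv2.imwrite('pics/w9s.png',w['pixels'][::2,::2,::-1])
E
```

```text
t: 14.1
tcp_pos: [472.6, -132.3, 225.5]
eef_rot: [2.286, 2.153, -0.002]
contact_force: [0.1, 0.6, -0.4]
gripper_width: 85.2
t: 14.3
tcp_pos: [474.3, -127.6, 225.1]
eef_rot: [-2.281, -2.159, -0.001]
contact_force: [-0.2, 0.3, 0.2]
gripper_width: 85.6
t 14.3 tcp [ 474.3 -127.6  225.1] jaw-yaw -3.2 tilt 0.0 w 85.6 F [-0.2  0.3  0.2] M [ 0.05  0.02 -0.01] q6 -0.45
blob 5943 [330. 282.] centre 472.7 -206.1 yaw -4.3 size 90 x 62
```

View pics/w9s.png

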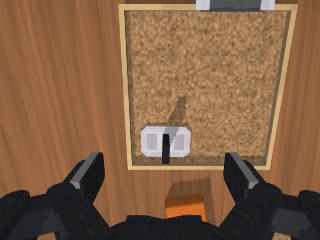

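```bash
python3 -m inch '[[0,0,-0.003,-0.003,-0.07,0,100],[0,0,-0.003,-0.003,-0.13,-0.05,100],[0,0,-0.003,-0.003,-0.157,-0.14,100],[0,0,-0.003,-0.003,-0.157,-0.23,100],[0,0,-0.003,-0.003,-0.157,-0.31,100],[0,0,-0.003,-0.003,-0.157,-0.345,100],[0,0,-0.003,-0.003,-0.157,-0.36,100],[0,0,-0.003,-0.003,-0.157,-0.36,100]]'; python3 -m inch '[[0,0,0,0,0,0,0],[0,0,0,0,0,0,0],[0,0,0,0,0,0,0],[0,0,0,0,0,0,0],[0,0,0,0,0,0,0],[0,0,0,0,0,0,0],[0,0,0,0,0,0,0],[0,0,0,0,0,0,0]]'
python3 - <<'E'
from h import *
s=st()
E
```

```text
t: 15.15
tcp_pos: [472.6, -205.5, 44.6]
eef_rot: [-2.299, -2.139, 0.0]
contact_force: [0.0, 0.6, 0.3]
gripper_width: 85.4
t: 15.95
tcp_pos: [472.9, -207.3, 45.9]
eef_rot: [2.301, 2.137, 0.0]
contact_force: [0.6, -0.2, 5.2]
gripper_width: 11.3
t 15.9 tcp [ 472.9 -207.3   45.9] jaw-yaw -4.3 tilt 0.1 w 11.3 F [ 0.6 -0.2  5.2] M [-0.    0.04 -0.07] q6 -0.57
```

```bash
python3 -m inch '[[0,0,0,0,0,0.004,0],[0,0,0,0,0,0.006,0],[0,0,0,0,0,0.006,0]]'; python3 -m inch '[[0,0,0.003,0.03,0.045,0,0],[0,0,0.003,0.07,0.105,0,0],[0,0,0.003,0.11,0.165,0,0],[0,0,0.003,0.15,0.225,0,0],[0,0,0.003,0.19,0.28,0,0],[0,0,0.003,0.215,0.32,0,0],[0,0,0.003,0.2246,0.332,0,0],[0,0,0.003,0.2246,0.332,0,0]]'
python3 - <<'E'
from h import *
s=st(); w=shot('wrist','w10'); plates(w)
E
```

```text
t: 16.25
tcp_pos: [472.0, -206.6, 47.9]
eef_rot: [-2.301, -2.137, 0.0]
contact_force: [0.3, -0.4, -1.7]
gripper_width: 10.9
t: 17.05
tcp_pos: [584.7, -40.3, 47.9]
eef_rot: [-2.28, -2.161, 0.001]
contact_force: [0.1, -0.8, -2.5]
gripper_width: 10.8
t 17.1 tcp [584.7 -40.3  47.9] jaw-yaw -3.1 tilt 0.0 w 10.8 F [ 0.1 -0.8 -2.5] M [-0.01  0.02  0.08] q6 -0.22
blob 25883 [258.  88.] centre 564.5 38.2 yaw -3.1 size 75 x 69
blob 10623 [456.  92.] centre 637.0 34.0 yaw 86.8 size 70 x 25
blob 20746 [327. 272.] centre 584.4 -41.5 yaw -3.1 size 91 x 64
```

```bash
python3 -m inch '[[0,0,0,0.0011,0.02,0,0],[0,0,0,0.0022,0.04,0,0],[0,0,0,0.0033,0.06,0,0],[0,0,0,0.0045,0.08,0,0],[0,0,0,0.0056,0.1,0,0],[0,0,0,0.0067,0.12,0,0],[0,0,0,0.0089,0.16,0,0],[0,0,0,0.0089,0.16,0,0]]'
python3 - <<'E'
from h import *
st()
E
```

```text
t: 17.9
tcp_pos: [589.1, 41.5, 48.2]
eef_rot: [-2.279, -2.161, -0.001]
contact_force: [-0.3, 0.6, -1.5]
gripper_width: 10.9
t 17.9 tcp [589.1  41.5  48.2] jaw-yaw -3.0 tilt 0.0 w 10.9 F [-0.3  0.6 -1.5] M [-0.03  0.02 -0.05] q6 -0.08
```

```bash
python3 -m inch '[[0,0,0,0.0022,0.04,0,0],[0,0,0,0.005,0.09,-0.003,0],[0,0,0,0.0075,0.135,-0.006,0],[0,0,0,0.009,0.16,-0.009,0],[0,0,0,0.0095,0.17,-0.011,0],[0,0,0,0.0095,0.17,-0.014,0],[0,0,0,0.0095,0.17,-0.016,0],[0,0,0,0.0095,0.17,-0.016,0]]'
python3 - <<'E'
from h import *
st()
w=shot('wrist','w11');
E
```

```text
t: 18.7
tcp_pos: [594.3, 123.6, 40.9]
eef_rot: [-2.283, -2.158, -0.001]
contact_force: [-1.9, 2.1, 3.2]
gripper_width: 11.0
t 18.7 tcp [594.3 123.6  40.9] jaw-yaw -3.2 tilt 0.0 w 11.0 F [-1.9  2.1  3.2] M [0.31 0.35 0.05] q6 0.06
```

View pics/w11.png

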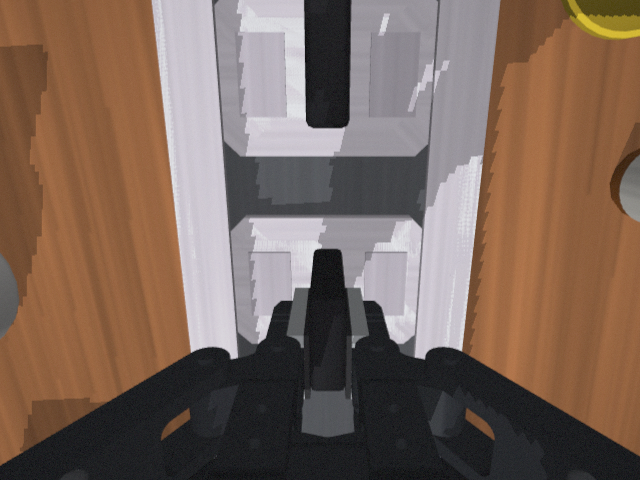

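```bash
python3 -m inch '[[0,0,0,0,0,0,50],[0,0,0,0,0,0,50],[0,0,0,0,0,0,50],[0,0,0,0,0,0,50],[0,0,0,0,0,0.05,50],[0,0,0,0,0,0.15,50],[0,0,0,0,0,0.25,50],[0,0,0,0,0,0.35,50]]'; python3 -m inch '[[0,0,0.13,-0.25,0,0.03,50],[0,0,0.13,-0.25,0,0.03,50],[0,0,0.13,-0.25,0,0.03,50],[0,0,0.13,-0.25,0,0.03,50],[0,0,0.13,-0.25,0,0.03,50],[0,0,0.13,-0.25,0,0.03,50]]';  python3 -m inch '[[0,0,0.134,-0.21,0,0,50],[0,0,0.134,-0.21,0,0,50],[0,0,0.134,-0.21,0,0,50],[0,0,0.134,-0.21,0,0,50],[0,0,0.134,-0.21,0,0,50],[0,0,0.134,-0.21,0,0,50],[0,0,0.134,-0.21,0,0,50]]'
python3 - <<'E'
from h import *
st()
w=shot('wrist','w12');shot('top','t12')
E
```

```text
t: 19.55
tcp_pos: [593.6, 124.0, 217.0]
eef_rot: [-2.282, -2.159, 0.001]
contact_force: [1.4, 0.3, -0.1]
gripper_width: 43.0
t: 20.15
tcp_pos: [468.8, 124.0, 230.5]
eef_rot: [1.23, 2.89, 0.0]
contact_force: [0.2, -0.1, 0.2]
gripper_width: 42.9
t: 20.85
tcp_pos: [363.9, 124.0, 230.3]
eef_rot: [-0.052, 3.141, -0.0]
contact_force: [0.6, -0.5, -0.0]
gripper_width: 42.7
t 20.9 tcp [363.9 124.  230.3] jaw-yaw 91.9 tilt 0.0 w 42.7 F [ 0.6 -0.5 -0. ] M [ 0.01 -0.02 -0.03] q6 -1.59
```

View pics/w12.png

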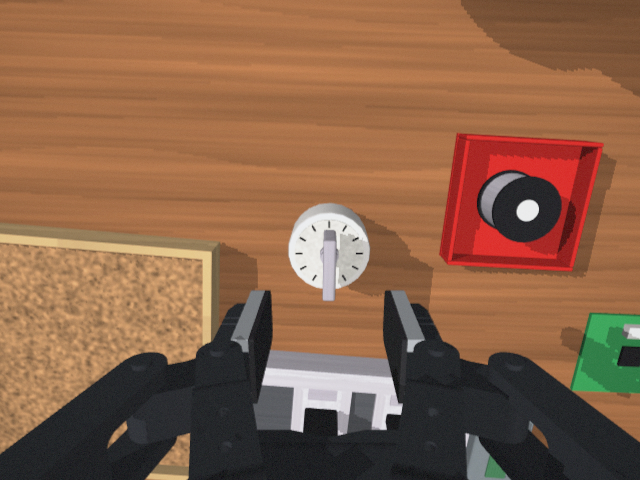

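Run:
```python
from h import *
w=load('w12'); p=w['pixels']
print('dial centre',ray(w,[(329,253)],40).round(1), 'ext',ray(w,[(290,253),(369,253)],40).round(1)[:,1],ray(w,[(329,288)],40).round(1)[0,0])
print('key ends z84',ray(w,[(329.5,232),(328.5,300)],84).round(1))
print('tip edges',ray(w,[(322,298),(335,298),(324,234),(336,234)],84).round(1))
cv2.imwrite('pics/w12c.png',cv2.resize(p[195:315,270:390,::-1],(480,480),interpolation=cv2.INTER_CUBIC))
for r in (240,260,280,295): print(r,p[r,318:342].mean(1).round().astype(int).tolist())
for n in ('top','t12'):
    pass
g=load('t12'); print(proj(g,[[408,126,84]]))
```

```text
dial centre [[409.2 126.5  40. ]] ext [ 92.7 161.1] 442.2
key ends z84 [[376.9 125.6  84. ]
 [432.2 126.7  84. ]]
tip edges [[430.7 121.6  84. ]
 [430.4 131.7  84. ]
 [378.5 121.5  84. ]
 [378.3 130.4  84. ]]
240 [228, 228, 230, 230, 225, 179, 154, 156, 153, 151, 150, 149, 147, 146, 145, 141, 133, 121, 174, 236, 235, 230, 187, 189]
260 [231, 232, 228, 211, 197, 172, 196, 203, 201, 201, 201, 204, 199, 201, 200, 191, 167, 144, 143, 176, 193, 192, 188, 184]
280 [234, 233, 235, 232, 215, 188, 197, 203, 200, 196, 200, 200, 201, 199, 197, 183, 155, 169, 231, 228, 185, 182, 184, 186]
295 [118, 120, 119, 119, 140, 195, 198, 199, 198, 197, 198, 201, 200, 195, 193, 169, 140, 112, 118, 117, 119, 120, 117, 118]
[[269.19699467 306.07047809]]
```

View pics/w12c.png

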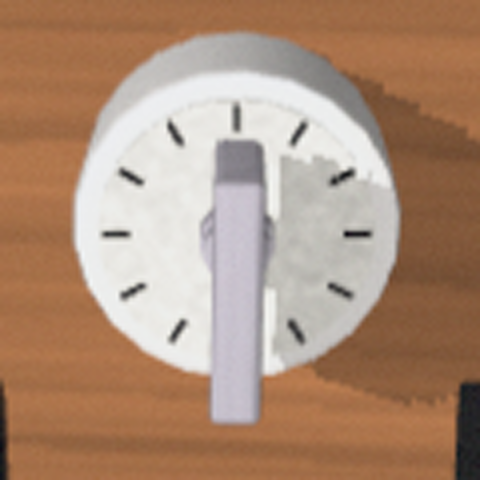

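```bash
python3 -m inch '[[0,0,0,0.06,0.003,-0.03,50],[0,0,0,0.089,0.005,-0.1,50],[0,0,0,0.089,0.005,-0.18,50],[0,0,0,0.089,0.005,-0.26,50],[0,0,0,0.089,0.005,-0.32,50],[0,0,0,0.089,0.005,-0.345,50],[0,0,0,0.089,0.005,-0.3526,50],[0,0,0,0.089,0.005,-0.3526,50]]'; python3 -m inch '[[0,0,0,0,0,0,0],[0,0,0,0,0,0,0],[0,0,0,0,0,0,0],[0,0,0,0,0,0,0],[0,0,0,0,0,0,0],[0,0,0,0,0,0,0]]'
python3 - <<'E'
from h import *
st()
E
python3 -m inch '[[0,0,-0.02,0,0,0,0],[0,0,-0.04,0,0,0,0],[0,0,-0.06,0,0,0,0],[0,0,-0.08,0,0,0,0],[0,0,-0.1,0,0,0,0],[0,0,-0.1,0,0,0,0]]'
python3 - <<'E'
from h import *
st()
E
```

```text
t: 21.75
tcp_pos: [408.4, 126.6, 53.9]
eef_rot: [0.05, -3.141, 0.0]
contact_force: [-0.0, 0.2, -1.0]
gripper_width: 42.8
t: 22.35
tcp_pos: [409.5, 126.7, 55.3]
eef_rot: [-0.051, 3.139, 0.0]
contact_force: [-1.1, 0.9, 6.6]
gripper_width: 8.9
t 22.4 tcp [409.5 126.7  55.3] jaw-yaw 91.9 tilt 0.1 w 8.9 F [-1.1  0.9  6.6] M [-0.02  0.25 -0.14] q6 -1.59
t: 22.95
tcp_pos: [409.4, 126.2, 55.2]
eef_rot: [0.925, 3.0, -0.001]
contact_force: [-2.3, -2.6, 7.3]
gripper_width: 9.1
t 22.9 tcp [409.4 126.2  55.2] jaw-yaw 55.7 tilt 0.1 w 9.1 F [-2.3 -2.6  7.3] M [-0.4   0.37 -0.09] q6 -0.96
```

```bash
for i in 1; do python3 -m inch '[[0,0,-0.0225,0,0,0,0],[0,0,-0.045,0,0,0,0],[0,0,-0.0675,0,0,0,0],[0,0,-0.09,0,0,0,0],[0,0,-0.1125,0,0,0,0],[0,0,-0.135,0,0,0,0],[0,0,-0.1575,0,0,0,0],[0,0,-0.18,0,0,0,0]]'; done
python3 - <<'E'
from h import *
st()
E
python3 -m inch '[[0,0,-0.0225,0,0,0,0],[0,0,-0.045,0,0,0,0],[0,0,-0.0675,0,0,0,0],[0,0,-0.09,0,0,0,0],[0,0,-0.1125,0,0,0,0],[0,0,-0.135,0,0,0,0],[0,0,-0.1575,0,0,0,0],[0,0,-0.18,0,0,0,0]]';python3 - <<'E'
from h import *
st()
E
python3 -m inch '[[0,0,-0.0225,0,0,0,0],[0,0,-0.045,0,0,0,0],[0,0,-0.0675,0,0,0,0],[0,0,-0.09,0,0,0,0],[0,0,-0.1125,0,0,0,0],[0,0,-0.135,0,0,0,0],[0,0,-0.1575,0,0,0,0],[0,0,-0.18,0,0,0,0]]';python3 - <<'E'
from h import *
st()
E
```

```text
t: 23.75
tcp_pos: [408.5, 125.8, 55.2]
eef_rot: [2.391, 2.036, -0.003]
contact_force: [-6.1, -3.7, 11.7]
gripper_width: 9.0
t 23.8 tcp [408.5 125.8  55.2] jaw-yaw -9.2 tilt 0.1 w 9.0 F [-6.1 -3.7 11.7] M [-0.69  1.    0.16] q6 0.18
t: 24.55
tcp_pos: [407.7, 126.4, 55.2]
eef_rot: [3.111, 0.437, -0.004]
contact_force: [-8.0, -1.1, 15.7]
gripper_width: 9.4
t 24.6 tcp [407.7 126.4  55.2] jaw-yaw -74.0 tilt 0.2 w 9.4 F [-8.  -1.1 15.7] M [-0.18  1.42  0.22] q6 1.31
t: 25.35
tcp_pos: [408.0, 127.3, 55.2]
eef_rot: [-2.86, 1.298, 0.003]
contact_force: [-7.0, 2.6, 12.9]
gripper_width: 9.0
t 25.4 tcp [408.  127.3  55.2] jaw-yaw -138.8 tilt 0.1 w 9.0 F [-7.   2.6 12.9] M [0.56 1.15 0.17] q6 2.44
```

```bash
python3 -m inch '[[0,0,0,0,0,0,60],[0,0,0,0,0,0,60],[0,0,0,0,0,0,60],[0,0,0,0,0,0,60],[0,0,0,0,0,0.04,60],[0,0,0,0,0,0.1,60],[0,0,0,0,0,0.13,60],[0,0,0,0,0,0.13,60]]'; for k in 1 2 3; do python3 -m inch '[[0,0,0.1667,0,0,0,60],[0,0,0.1667,0,0,0,60],[0,0,0.1667,0,0,0,60],[0,0,0.1667,0,0,0,60],[0,0,0.1667,0,0,0,60],[0,0,0.1667,0,0,0,60],[0,0,0.1667,0,0,0,60],[0,0,0.1667,0,0,0,60]]' >/dev/null; done; python3 -m inch '[[0,0,0,0,0,0,60]]'
python3 - <<'E'
from h import *
st(); w=shot('wrist','w13')
cv2.imwrite('pics/w13.png',w['pixels'][:,:,::-1])
E
```

```text
t: 26.15
tcp_pos: [410.5, 126.6, 121.3]
eef_rot: [-2.862, 1.289, -0.008]
contact_force: [0.5, 0.3, 0.8]
gripper_width: 51.4
t: 28.65
tcp_pos: [408.2, 126.6, 118.7]
eef_rot: [-1.299, -2.86, 0.0]
contact_force: [-0.3, -0.7, 0.4]
gripper_width: 51.0
t 28.6 tcp [408.2 126.6 118.7] jaw-yaw 41.1 tilt 0.0 w 51.0 F [-0.3 -0.7  0.4] M [-0.09 -0.03  0.02] q6 -0.70
```

View pics/w13.png

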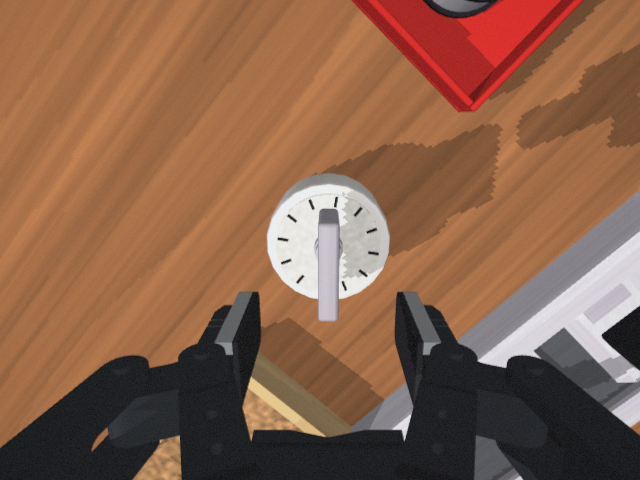

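```bash
python3 -m inch '[[0,0,0,0,0,-0.06,60],[0,0,0,0,0,-0.11,60],[0,0,0,0,0,-0.129,60],[0,0,0,0,0,-0.129,60]]'; python3 -m inch '[[0,0,0,0,0,0,0],[0,0,0,0,0,0,0],[0,0,0,0,0,0,0],[0,0,0,0,0,0,0],[0,0,0,0,0,0,0],[0,0,0,0,0,0,0],[0,0,0,0,0,0,0]]' >/dev/null
python3 - <<'E'
from h import *
st()
E
python3 -m inch '[[0,0,-0.02,0,0,0,0],[0,0,-0.04,0,0,0,0],[0,0,-0.06,0,0,0,0],[0,0,-0.08,0,0,0,0],[0,0,-0.1,0,0,0,0],[0,0,-0.1,0,0,0,0]]' >/dev/null
python3 - <<'E'
from h import *
st()
E
python3 -m inch '[[0,0,-0.01,0,0,0,0],[0,0,-0.02,0,0,0,0],[0,0,-0.03,0,0,0,0],[0,0,-0.03,0,0,0,0]]' >/dev/null
python3 - <<'E'
from h import *
st()
E
```

```text
t: 29.1
tcp_pos: [407.2, 126.5, 53.3]
eef_rot: [-1.292, -2.86, 0.002]
contact_force: [-0.7, -0.1, 0.3]
gripper_width: 51.5
t 29.8 tcp [409.1 126.2  55.8] jaw-yaw 41.5 tilt 0.1 w 9.3 F [-2.9 -2.9  6. ] M [-0.32  0.53 -0.06] q6 -0.71
t 30.4 tcp [408.8 126.   55.8] jaw-yaw 5.4 tilt 0.1 w 8.9 F [-5.2 -3.7  8. ] M [-0.58  0.68 -0.09] q6 -0.08
t 30.8 tcp [408.6 126.   55.8] jaw-yaw -5.3 tilt 0.1 w 9.6 F [-5.3 -3.8  9.2] M [-0.57  0.74 -0.05] q6 0.11
```

```bash
cat > m.py <<'E'
from h import *
st()
E
python3 -m inch '[[0,0,-0.01,0,0,0,0],[0,0,-0.02,0,0,0,0],[0,0,-0.03,0,0,0,0],[0,0,-0.03,0,0,0,0]]' >/dev/null; python3 m.py
python3 -m inch '[[0,0,-0.01,0,0,0,0],[0,0,-0.02,0,0,0,0],[0,0,-0.02,0,0,0,0]]' >/dev/null; python3 m.py
python3 -m inch '[[0,0,-0.01,0,0,0,0],[0,0,-0.02,0,0,0,0],[0,0,-0.02,0,0,0,0]]' >/dev/null; python3 m.py
```

```text
t 31.2 tcp [408.5 126.   55.8] jaw-yaw -16.0 tilt 0.1 w 8.7 F [-5.9 -3.6  8.7] M [-0.53  0.96  1.04] q6 0.30
t 31.5 tcp [408.5 125.9  56. ] jaw-yaw -22.9 tilt 0.2 w 9.0 F [-5.6 -1.2  9.5] M [-0.34  0.99  2.69] q6 0.42
t 31.8 tcp [408.4 125.9  56.1] jaw-yaw -29.8 tilt 0.3 w 9.3 F [-5.7 -1.6 12.5] M [-0.15  1.04  4.47] q6 0.54
```

```bash
python3 -m inch '[[0,0,0.01,0,0,0,0],[0,0,0.02,0,0,0,0],[0,0,0.02,0,0,0,0]]' >/dev/null; python3 m.py
python3 -m inch '[[0,0,0.01,0,0,0,0],[0,0,0.015,0,0,0,0],[0,0,0.015,0,0,0,0]]' >/dev/null; python3 m.py
```

```text
t 32.1 tcp [408.5 126.   56. ] jaw-yaw -22.7 tilt 0.2 w 9.0 F [-5.9 -2.2 10.5] M [-0.41  0.97  2.7 ] q6 0.42
t 32.4 tcp [408.5 125.9  55.9] jaw-yaw -17.6 tilt 0.2 w 8.9 F [-4.6 -2.4 10. ] M [-0.48  0.9   1.49] q6 0.33
```

```bash
python3 -m inch '[[0,0,0.008,0,0,0,0],[0,0,0.008,0,0,0,0]]' >/dev/null; python3 m.py
python3 -m inch '[[0,0,0,0,0,0,60],[0,0,0,0,0,0,60],[0,0,0,0,0,0,60],[0,0,0,0,0,0,60],[0,0,0,0,0,0.05,60],[0,0,0,0,0,0.13,60],[0,0,0,0,0,0.23,60],[0,0,0,0,0,0.33,60]]'; python3 -m inch '[[0,0,0,-0.06,0,0.05,60],[0,0,0,-0.06,0,0.05,60],[0,0,0,-0.06,0,0.05,60]]'
python3 - <<'E'
from h import *
st(); w=shot('wrist','w14'); t=shot('top','t14'); s=shot('side','s14')
a=cv2.resize(t['pixels'][165:365,80:445],(800,438),interpolation=cv2.INTER_CUBIC)[:300]
b=cv2.resize(s['pixels'][110:370,160:460],(400,300),interpolation=cv2.INTER_CUBIC); c=cv2.resize(w['pixels'],(400,300),interpolation=cv2.INTER_AREA)
cv2.imwrite('pics/f14.png',np.vstack([a,np.hstack([b,c])])[:,:,::-1])
E
```

```text
t 32.6 tcp [408.5 126.   55.8] jaw-yaw -14.8 tilt 0.1 w 8.9 F [-5.7 -3.   9.4] M [-0.53  0.84  0.82] q6 0.28
t: 33.4
tcp_pos: [407.8, 126.6, 220.9]
eef_rot: [-2.492, -1.912, 0.001]
contact_force: [1.5, 0.3, -0.4]
gripper_width: 51.3
t: 33.7
tcp_pos: [378.7, 126.6, 244.6]
eef_rot: [2.492, 1.912, 0.002]
contact_force: [-0.5, -0.3, -0.4]
gripper_width: 51.1
t 33.7 tcp [378.7 126.6 244.6] jaw-yaw -15.0 tilt 0.1 w 51.1 F [-0.5 -0.3 -0.4] M [ 0.01 -0.04 -0.02] q6 0.28
```

View pics/f14.png

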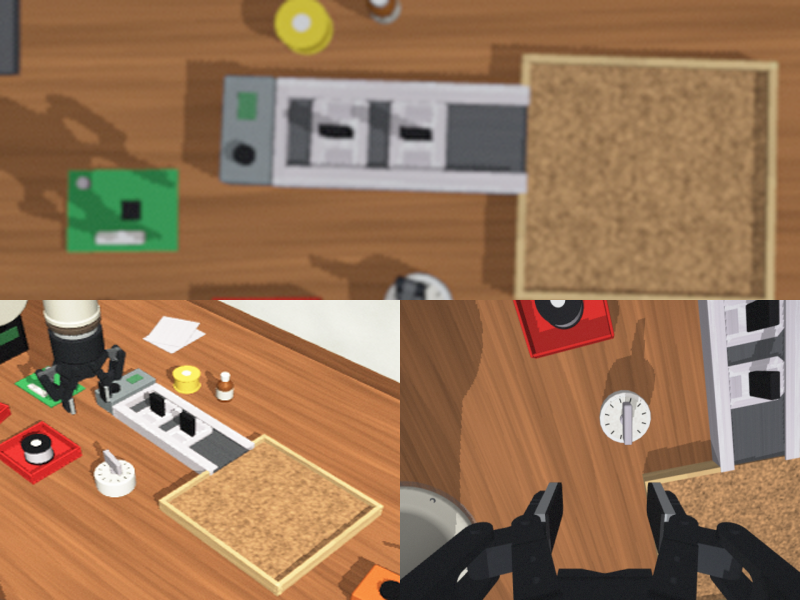

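Run:
```python
from h import *
w=load('w14'); p=w['pixels'].astype(int)
c=proj(w,[[408.5,126.5,84]])[0]; print(c)
m=(p[:,:,2]-p[:,:,0]>3)&(p[:,:,2]-p[:,:,1]>5); m[:, :int(c[0])-50]=0; m[:,int(c[0])+50:]=0; m[:int(c[1])-50]=0; m[int(c[1])+50:]=0
for a,cc,b,mm in blobs(m,60):
    v,u=np.nonzero(mm); P=ray(w,np.c_[u,v],84)[:,:2]; q=P-P.mean(0); e=np.linalg.svd(q,full_matrices=False)[2][0]
    print(a,cc.round(),b,P.mean(0).round(1),'bar yaw',(np.degrees(np.arctan2(e[1],e[0]))%180).round(1))
print('lens-floor: expected bar yaw about', (-12-90)%180)
```

```text
[365.03309066 200.04602209]
645 [364. 198.] [352 168  19  63] [407.7 127.8] bar yaw 77.6
lens-floor: expected bar yaw about 78
```

```bash
python3 -c "
from rig import *
print(sign_off())"
```

```text
the job is handed in; nothing more can be done
None
```

The job is done in the order asked and handed in at about 34 s of the 210 s allowed.

- **Reel:** I took the black reel off the track and stood it in the right-hand red tray. The final pictures show it there, and I left the yellow look-alike alone.
- **Plates:** Only two carrier plates were on the cork. I slid both in level, about 2 mm off the cork, and lowered each until the tool felt the bed. In the last pictures they look flat and well inside the mouth, with no plate left on the cork.
- **Timer key:** I wound it clockwise in two strokes, about 5.0 rad in all. It met a firm stop: torque rose elastically past 4 N m with no slip. I eased the torque off and let go. Afterwards the key's bar measured 77.6°, against about 78° expected at the stop.

The bottle, multimeter and circuit board were not touched. I saw no knocked plate or slackened grip, and the final wrist reading was near zero force with the gripper clear of everything. I judged the plates' flatness only from the pictures and the contact force, not by a separate measurement. No check failed or disagreed.

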